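# Unhitch the tongue and hold it raised

### The arm

A 6-joint arm with a two-finger parallel gripper is mounted at the origin on a cart in front of the work surface, level with it; the furniture and walls round the work are solid. World frame = base frame: x ahead of the robot, y to its left, z up, the work surface at z = 0. Lengths are in m, angles in degrees, forces in N, time in s.
With the tool pointing down it reaches from about 0.4 to 0.825 m from the base axis. Payload 7 kg.
Tool frame: the origin (TCP) lies midway between the tips of the shut fingers; the grasp point (between the pads) lies 19 mm behind it; z points along the fingers, y is the line along which they close (so a half turn about z gives the same grasp; the last joint's range is limited). The gripper opens to 88 mm and grips with 3 to 60 N. Pads are 19 mm wide; open, the fingers measure 130 mm over their backs; the gripper's body (78 mm by 193 mm) begins 47 mm behind the grasp point.
Start: joints at [82.282, 20.546, 0.682, 0, -70.136, -16.507], TCP at [0.277, 0.616, 0.227] pointing down, gripper open.
Joint ranges: [-176.03, 176.03], [-82.01, 121.73], [-58.28, 71.71], [-173.87, 95.51], [-174.79, -0.11], [-173.66, 173.66]. Speed limits (degrees/s): [136.94, 136.94, 172.46, 180, 180, 180].

### API

Orientations are given as [roll, pitch, yaw] about the fixed x, y, z axes, in that order (R = Rz(yaw) Ry(pitch) Rx(roll)).
In Python, from plant import * gives the robot as it stands.
- The arm moves only by the tool move_arm, never from a script. Its argument "commands" is a list of rows, each a list of 7 numbers: the shift along the world's x, y, z in mm, then the turn, a rotation vector about the world's x, y, z in degrees, then the opening in per cent of the stroke, from 0 (shut) to 100 (fully open). In form: [[x, y, z, rx, ry, rz, fingers], ...]. A call has 1 to 20 rows; each row shifts and turns the commanded pose from where the row before left it; what a row does not reach is not made up. A row lasts 1/10 s, in which the tool goes at most 50 mm and 8.59 degrees, less where a joint would pass 70% of its speed; a pose out of reach is approached as far as the arm can. A call with a gripper value outside its range is refused whole. The fingers move at their own pace and stop on an object; "squeeze" is the grip in N (left out, the last holds). Time passes only in rows, so rows that do not move let the fingers close. It gives the time, the measured TCP pose, the force and the opening at its end, in the units of the state.
- get_state(): the state, without advancing time (a new reading comes with each control period).
- capture(name): name is "side" or "top" or "wrist"; returns a dict with "frame" (400x640x3 uint8, blue, green, red), "camera_matrix" (3x3 intrinsics, pixels), "world_to_cam" (4x4, takes a point from world to camera coordinates); the wrist camera has in their place "tool_from_camera" (4x4, takes a point from camera to tool coordinates, whose origin is the TCP and whose axes are the flange's). Camera axes: x right, y up, looking along -z (the intrinsics and any distortion apply to the point x, -y, -z); pixel columns grow to the right and rows downward; lengths in m; the calibration is good to about 2 mm. A picture is of the moment at which its call begins: read the wrist's pose just before it. There is no depth.
- close_job(): hands the job in, once; it reports no verdict.
The state is a dict: "time_s": time; "joints": joint angles; "qd": joint speeds; "joint_torque": joint torques, N m; "tcp_pos": TCP position; "eef_rot": TCP orientation; "contact_force": force on the tool from outside, world axes, zero at the start; "moment": the same for the moment, N m; "gripper_width": finger opening in m.
Only numpy, scipy, OpenCV 4.12 (cv2) and the standard library are available. Lean on these libraries where they do the work, as an engineer would, in place of code of your own. Each camera call takes 0.05 s, during which the arm holds its last target. There are 200 camera calls.

### The job

Unhitch the tongue coupler from its ball: first draw the flat locking key up out of the coupler's key block and slide it edgewise, upright, fully home into the slot of the key holder, and let go of it. Then pull the coupler's upright latch handle sideways against its spring until the latch fork is clear of the ball, keep it pulled, and lift the coupler level off the ball by that handle; finish while still holding it still and level over the mount, raised at least 6 cm from its seat. Leave the key in its holder and do not disturb the nut, the clamp dog or the counter lying about.

Things in the scene. Friction and masses are not known exactly. Their poses are not given: they have to be found in the camera images.
- ball_mount: Fixed grey base plate 220 x 90 x 10 mm (x -55 to +165 mm) with a 40 mm steel hitch ball, flat below, on a 16 mm neck, and at x = 122 mm a saddle, floor 70 mm, cheeks 86 mm high, for the tongue's tail. Origin on the table under the ball, whose centre is 62 mm up; x along the plate to the saddle.
- coupler: Loose dark steel coupler, 0.45 to 0.65 kg with its latch: 58 mm square head, its socket open downward over the ball, and a 30 mm wide tongue stub to x = 140 mm, tail in the saddle; tops at z = 30 mm. Origin at the ball's centre when seated; x along the tongue, y the way the latch is pulled, z up. The latch fork hangs to z = -19 mm and hooks under the ball until pulled; spring pin to y = 72.
- handle (a point): Centre of the top of the latch's upright handle: a steel fin 30 mm along the coupler's x, 12 mm thick along its y, upper 49 mm free; pinch it across the 12 mm. At latch 0 it is at x = 16, y = 0, z = 87.5 mm in the coupler's frame (149.5 mm over the table); it moves with the latch. The coupler balances about under it.
- latch (a joint): Travel of the spring latch along the coupler's +y, m: 0 locked, 0.026 end stop; from 0.018 the fork is clear of the ball. The spring returns it with 4 N at 0, 10 N at 0.020. With the key in it moves only some 4 mm. Once off the ball the coupler slides sideways after the held handle (spring closing); this is fine.
- key: Loose flat steel locking key, 72 mm tall, 55 to 90 g: blade 36 (x) x 6 (y) x 40 mm tall with a rounded lower edge, above it a grip head 30 x 12 mm, 32 mm tall. Origin at the centre of the blade's lower edge; z up. Starts upright in the coupler's key block, axes as the coupler's, origin 28 mm below point key_slot.
- key_holder: Fixed aluminium slotted block, 76 x 46 x 46 mm, on a foot 104 mm long (x). Origin on the table under its centre; x along the slot, z up. The slot in its top is centred, 42 mm long (x), 11 mm wide (y), its rim chamfered 3 mm, 34 mm deep: its floor is 12 mm over the table.
- acorn_nut: Bystander: acorn nut, 24 x 27 x 30 mm, loose on the table between the key holder and the mount; origin at the centre of its underside.
- clamp_dog: Bystander: small flat metal clamp dog, 31 x 39 x 12 mm, loose on the table to the left of the mount; origin at the centre of its underside.
- tally_counter: Bystander: round hand counter, 52 x 45 x 25 mm, on the left; origin at the centre of its underside.
- key_slot (a point): Centre of the slot mouth of the aluminium key block on the tongue (block 56 x 30 mm, top at z = 58 mm of the coupler, x = 85, y = 0). Slot 41 mm along the coupler's x, 10 mm along y, 28 mm deep. The key standing in it blocks the latch.
Not all that is in view belongs to the job. There is more than one size of the key; the one meant has the size given above.

How it is judged:
By the outcome, as a careful person would: the job done as asked, in the order asked, and still so for the second after the job is handed in, while the arm keeps its last pose, push and grip.
It also fails if it takes over 58 s, if anything falls off the work surface, if the arm or the gripper's body presses on something with over 40 N, if the wrist force passes 120 N, or if a joint passes its speed limit or range.

## Working session

There is one attempt and no reset: what is moved stays moved. The work goes in short steps, Python scripts to look and compute and a tool call to move; the robot and the scene stay as the last step left them, time stands still between calls to the robot, and variables do not carry over. Pictures are saved under pics/ and viewed, on a budget of 10 in all, crops included, one or two more only if the job needs it, and the job is handed in when it is done.

Besides the shell and the picture viewer there is one more tool, called as a command line: name --pt "numbers of a row" for each row, then --argument value for the rest. move_arm: Moves the arm, as the interface text tells. Its arguments: {"type":"object","properties":{"commands":{"type":"array"},"squeeze":{"type":"number"}},"required":["commands"]}

```bash
mkdir -p pics
python3 - <<'E'
from plant import *
import cv2,numpy as np,pickle
s=get_state();print(s)
d={}
for n in ["side","top","wrist"]:
    c=capture(n);d[n]=c;cv2.imwrite(f"pics/{n}0.png",c["frame"])
    print(n,{k:np.round(v,3).tolist() for k,v in c.items() if k!="frame"})
pickle.dump(d,open("c0.pkl","wb"))
E
```

```text
{'time_s': 0.0, 'joints': array([ 8.22826470e+01,  2.05909367e+01,  6.32815789e-01, -2.01618798e-02,
       -7.01352034e+01, -1.65053904e+01]), 'qd': array([ 0.09267749, -0.01666885,  0.04543852,  0.0753449 ,  0.01771649,
       -0.00804644]), 'joint_torque': array([-5.63874937e-05, -5.82707906e+01,  2.93061447e+01,  6.99691683e+00,
        6.90897970e-03, -1.60469449e-04]), 'tcp_pos': array([0.2767814 , 0.61510062, 0.2256209 ]), 'eef_rot': array([ 1.79905136e+02, -8.34415871e-03, -2.42296030e+01]), 'contact_force': array([-0.52058653,  0.15628222, -0.0043479 ]), 'moment': array([-0.01572035, -0.01191955,  0.02366167]), 'gripper_width': 0.08795268872410915}
side {'camera_matrix': [[485.961, 0.0, 314.076], [0.0, 485.961, 202.521], [0.0, 0.0, 1.0]], 'world_to_cam': [[-0.965, 0.263, 0.017, 0.486], [-0.163, -0.647, 0.745, 0.056], [0.207, 0.716, 0.667, -1.416], [0.0, 0.0, 0.0, 1.0]]}
top {'camera_matrix': [[375.953, 0.0, 323.066], [0.0, 375.953, 202.656], [0.0, 0.0, 1.0]], 'world_to_cam': [[-0.008, -1.0, 0.006, 0.094], [0.996, -0.007, 0.092, -0.537], [-0.092, 0.007, 0.996, -1.035], [0.0, 0.0, 0.0, 1.0]]}
wrist {'camera_matrix': [[352.077, 0.0, 307.668], [0.0, 352.077, 197.927], [0.0, 0.0, 1.0]], 'tool_from_camera': [[-0.001, 0.954, 0.301, 0.082], [1.0, 0.001, 0.001, 0.001], [0.001, 0.301, -0.954, -0.158], [0.0, 0.0, 0.0, 1.0]]}
```

View pics/side0.png

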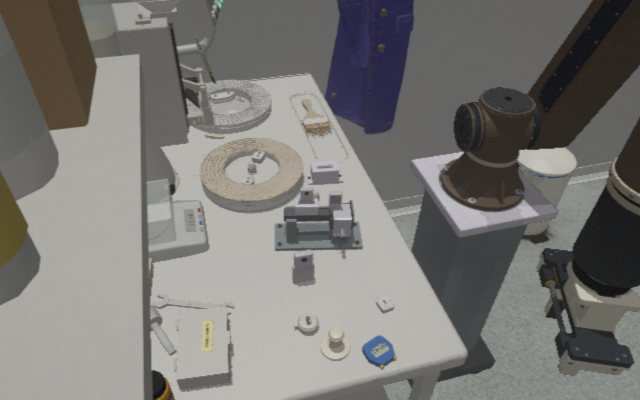

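View pics/top0.png

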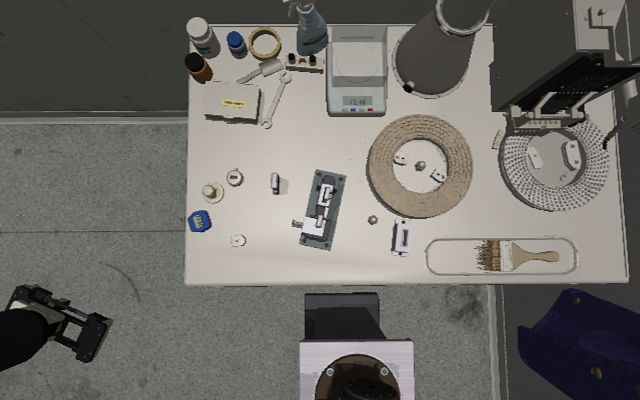

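Side: the mount is at about (318,235), the holder at (325,172), and a decoy block at (303,265). Top: the mount is at about (323,210) with its head nearest the robot, the holder at (402,237), the nut at (373,220), the decoy at (275,183) and the dog at (238,240). Next I'll enlarge the working area.

Run:
```python
import cv2,numpy as np,pickle
d=pickle.load(open("c0.pkl","rb"))
a=d["top"]["frame"][160:260,260:420]; b=d["side"]["frame"][155:285,270:370]
a=cv2.resize(a,None,fx=5,fy=5,interpolation=cv2.INTER_CUBIC)  # 800x500
cv2.imwrite("pics/topc.png",a)
b=cv2.resize(b,None,fx=4.6,fy=4.6,interpolation=cv2.INTER_CUBIC)
cv2.imwrite("pics/sidec.png",b)
```

```text
(no output)
```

View pics/topc.png

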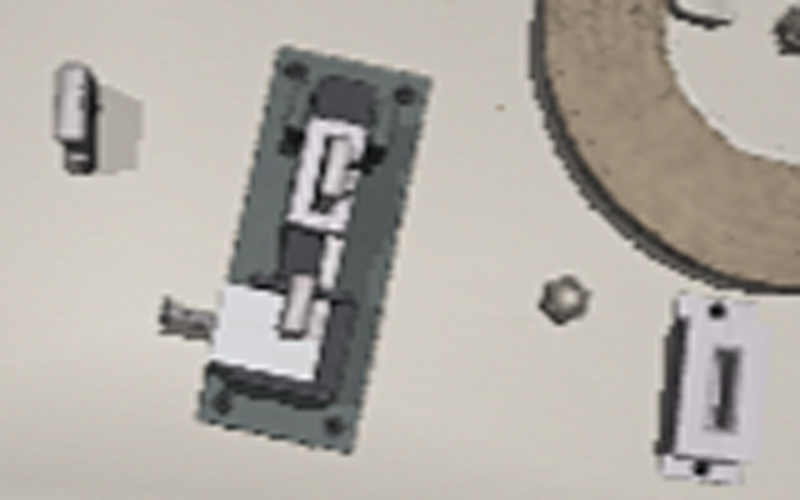

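View pics/sidec.png

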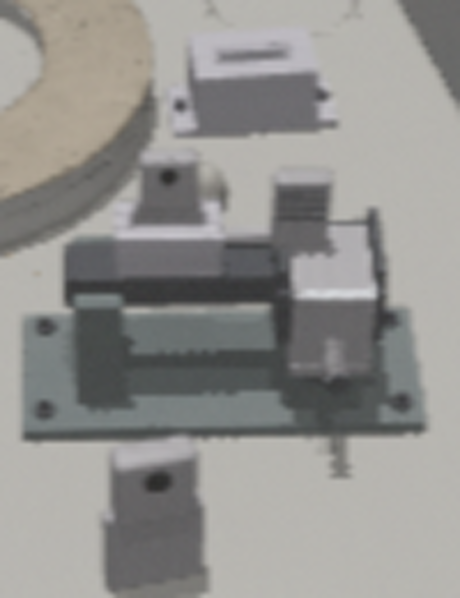

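Top crop: plate corners (282,45), (432,78), (352,453), (200,418); key head about (338,163); handle top about (299,290); holder slot about (725,390), running slightly off vertical. In the side crop the slot is at (253,53), the key top at (168,156) and the handle top at (303,176). The lookalike key stands by itself at the left.

```bash
cat > h.py <<'E'
import numpy as np,pickle,cv2
def ray(cam,uv,W=None):
    K=cam["camera_matrix"]; T=np.array(cam["world_to_cam"]) if W is None else np.linalg.inv(W)
    d=np.array([(uv[0]-K[0][2])/K[0][0],-(uv[1]-K[1][2])/K[1][1],-1.])
    R=T[:3,:3]; return -R.T@T[:3,3], R.T@d
def onz(cam,uv,z,W=None):
    o,d=ray(cam,uv,W); return o+d*(z-o[2])/d[2]
def tri(r1,r2):
    A=np.array([r1[1],-r2[1]]).T; s=np.linalg.lstsq(A,r2[0]-r1[0],rcond=None)[0]
    p,q=r1[0]+s[0]*r1[1],r2[0]+s[1]*r2[1]; return (p+q)/2,np.linalg.norm(p-q)
E
python3 - <<'E'
from h import *
d=pickle.load(open("c0.pkl","rb")); t,s=d["top"],d["side"]
T=lambda u,v:(260+u/5-.4,160+v/5-.4); S=lambda u,v:(270+u/4.6-.4,155+v/4.6-.4)
np.set_printoptions(precision=4,suppress=True)
C=np.array([onz(t,T(*p),.01) for p in [(282,45),(432,78),(352,453),(200,418)]])
print("plate",C[:,:2].tolist(),[np.linalg.norm(C[i]-C[i-1]) for i in range(4)])
D=np.array([onz(s,S(*p),.01) for p in [(24,318),(405,308),(426,430),(24,432)]])
print("side plate",D[:,:2].tolist(),[np.linalg.norm(D[i]-D[i-1]) for i in range(4)])
c=C.mean(0); e=(C[0]+C[1]-C[2]-C[3]); yaw=np.degrees(np.arctan2(e[1],e[0]));
ex=e/np.linalg.norm(e);ey=np.array([-ex[1],ex[0],0]); o=c-.055*ex
print("yaw",yaw,"ball",o,"key",o+.085*ex,"handle",o+.016*ex)
for n,a,b in [("slot",(725,390),(253,53)),("key",(340,162),(168,156)),("handle",(299,290),(303,176))]:
    print(n,tri(ray(t,T(*a)),ray(s,S(*b))))
print("slot z46",onz(t,T(725,390),.046),onz(s,S(253,53),.046))
print("key z164",onz(t,T(340,162),.164),"handle z149", onz(t,T(299,290),.1495))
a,b=onz(t,T(738,348),.046),onz(t,T(712,432),.046);print("slot ends",a,b)
H=[onz(t,T(*p),.046) for p in [(690,308),(768,312),(750,465),(672,458)]];print("holder top",np.array(H)[:,:2].tolist())
print("nut",onz(t,T(564,299),.015))
E
```

```text
plate [[0.6373394262089028, 0.10920729204341362], [0.6175125000480484, 0.022996994569343843], [0.4036332490061676, 0.07112883142021238], [0.42398905418912397, 0.1569197665393332]] [np.float64(0.21862035921547154), np.float64(0.0884608523108136), np.float64(0.2192282092817311), np.float64(0.08817280393216308)]
side plate [[0.6175424498985298, 0.02690056933978424], [0.4057693019684036, 0.07223461287396526], [0.42574251437018423, 0.16451548515630954], [0.6354350978138588, 0.11242831820286447]] [np.float64(0.08737930347060481), np.float64(0.21657110076691705), np.float64(0.09441762866560978), np.float64(0.21606492661354934)]
yaw -12.644336530482654 ball [0.467  0.1021 0.01  ] key [0.5499 0.0835 0.01  ] handle [0.4826 0.0986 0.01  ]
slot (array([ 0.4375, -0.133 ,  0.0455]), np.float64(0.00016681568466322212))
key (array([0.5497, 0.0798, 0.1595]), np.float64(0.0028795647524265653))
handle (array([0.4857, 0.1012, 0.1506]), np.float64(0.006272454110895495))
slot z46 [ 0.4374 -0.1329  0.046 ] [ 0.4378 -0.1325  0.046 ]
key z164 [0.5505 0.0794 0.164 ] handle z149 [0.4886 0.1    0.1495]
slot ends [ 0.4604 -0.1407  0.046 ] [ 0.4146 -0.1251  0.046 ]
holder top [[0.4825371870854083, -0.11482744905424812], [0.48000426568771576, -0.1577598404285523], [0.3965493157016152, -0.14539127307311467], [0.4006948672427245, -0.10282407736304293]]
nut [ 0.4895 -0.0498  0.015 ]
```

move_arm --pt "13.7 -26.7 2 0 0 0.58 100" --pt "13.7 -26.7 2 0 0 0.58 100" --pt "13.7 -26.7 2 0 0 0.58 100" --pt "13.7 -26.7 2 0 0 0.58 100" --pt "13.7 -26.7 2 0 0 0.58 100" --pt "13.7 -26.7 2 0 0 0.58 100" --pt "13.7 -26.7 2 0 0 0.58 100" --pt "13.7 -26.7 2 0 0 0.58 100" --pt "13.7 -26.7 2 0 0 0.58 100" --pt "13.7 -26.7 2 0 0 0.58 100" --pt "13.7 -26.7 2 0 0 0.58 100" --pt "13.7 -26.7 2 0 0 0.58 100" --pt "13.7 -26.7 2 0 0 0.58 100" --pt "13.7 -26.7 2 0 0 0.58 100" --pt "13.7 -26.7 2 0 0 0.58 100" --pt "13.7 -26.7 2 0 0 0.58 100" --pt "13.7 -26.7 2 0 0 0.58 100" --pt "13.7 -26.7 2 0 0 0.58 100" --pt "13.7 -26.7 2 0 0 0.58 100" --pt "13.7 -26.7 2 0 0 0.58 100"

```text
time_s: 2.15
tcp_pos: [0.5512, 0.0803, 0.2665]
eef_rot: [180.0, 0.0, -12.6]
contact_force: [-0.2, 0.5, -0.3]
gripper_width: 0.0874
```

```bash
cat >> h.py <<'E'
from scipy.spatial.transform import Rotation as Ro
def shot(name):
    from plant import get_state,capture
    s=get_state(); c=capture("wrist"); T=np.eye(4)
    T[:3,:3]=Ro.from_euler("xyz",s["eef_rot"],degrees=True).as_matrix(); T[:3,3]=s["tcp_pos"]
    c["W"]=T@np.array(c["tool_from_camera"]); c["s"]=s
    pickle.dump(c,open(name+".pkl","wb")); cv2.imwrite(f"pics/{name}.png",c["frame"])
    print(np.round(s["tcp_pos"],4),np.round(s["eef_rot"],2),s["time_s"],s["contact_force"])
    return c
E
python3 -c "
from h import *
shot('w1')"
```

```text
[0.5512 0.0803 0.2665] [ 1.80e+02  2.00e-02 -1.26e+01] 2.15 [-0.2480708   0.52197571 -0.27639489]
```

View pics/w1.png

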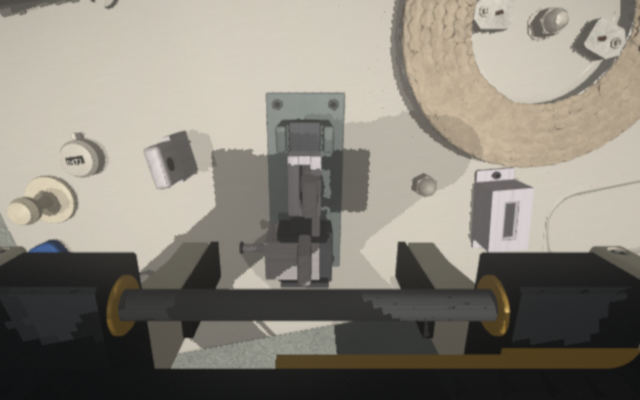

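The wrist view confirms the yaw (the plate is square in the image). The key head is in shadow near (312,190) and the holder slot is near (510,220). I'll zoom in with more contrast.

```bash
python3 -c "
from h import *
c=pickle.load(open('w1.pkl','rb'));f=c['frame']
g=lambda a:np.uint8(255*(a/255.)**.5)
a=cv2.resize(g(f[120:270,255:355]),None,fx=4,fy=4,interpolation=cv2.INTER_CUBIC)
b=cv2.resize(f[150:270,460:560],None,fx=4,fy=5,interpolation=cv2.INTER_CUBIC)
cv2.imwrite('pics/w1z.png',np.hstack([a,b]))"
```

```text
(no output)
```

View pics/w1z.png

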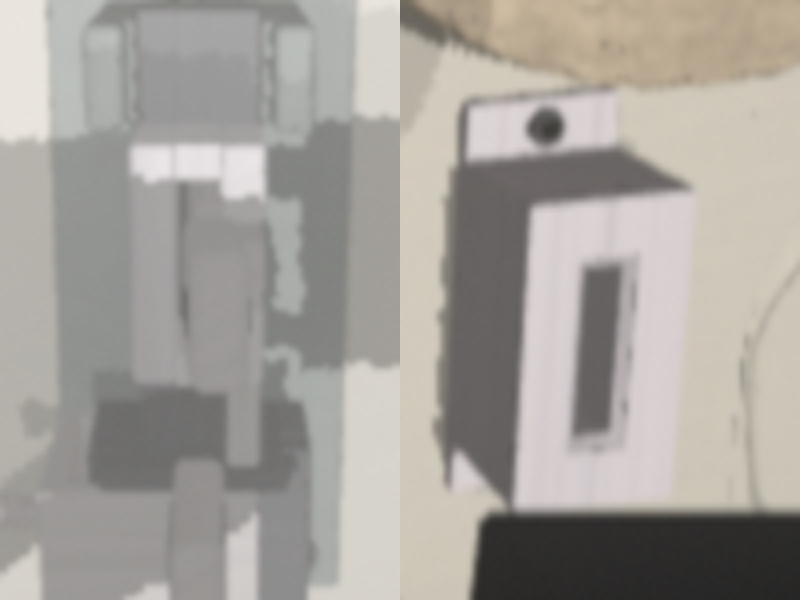

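Run:
```python
from h import *
np.set_printoptions(precision=4,suppress=True)
c=pickle.load(open('w1.pkl','rb'));W=c['W']
L=lambda u,v:(255+u/4-.4,120+v/4-.4);R=lambda u,v:(460+(u-400)/4-.4,150+v/5-.4)
ex=np.array([np.cos(np.radians(-12.6)),np.sin(np.radians(-12.6)),0]);ey=np.array([-ex[1],ex[0],0])
o=np.array([.467,.1021,0])
for n,p,z in [("keytop",L(219,305),.164),("keytop far",L(219,222),.164),("keytop near",L(219,388),.164),("handle",L(198,462),.1495),("block far",L(198,145),.12),("block near",L(150,385),.12),("head L",L(90,490),.092),("head R",L(308,490),.092),("plateL",L(55,250),.01),("plateR",L(350,250),.01)]:
    q=onz(c,p,z,W); print(n,q,"cpl",(q-o)@ex*1e3,(q-o)@ey*1e3)
for z,P in [(.046,[(577,258),(637,256),(622,452),(567,450)]),(.046,[(530,205),(692,190),(672,497),(513,508)])]:
    Q=np.array([onz(c,R(*p),z,W) for p in P]);m=Q.mean(0);e=Q[0]+Q[1]-Q[2]-Q[3]
    print(m,np.degrees(np.arctan2(e[1],e[0])),[np.linalg.norm(Q[i]-Q[i-1]) for i in range(4)])
    f=Q[0]-Q[3];g=Q[1]-Q[2];print(np.degrees(np.arctan2(f[1],f[0])),np.degrees(np.arctan2(g[1],g[0])))
```

```text
keytop [0.5523 0.0776 0.164 ] cpl 88.63467747279189 -5.285098396066616
keytop far [0.5684 0.074  0.164 ] cpl 105.13310124290686 -5.280653749874464
keytop near [0.5356 0.0813 0.164 ] cpl 71.51260720483631 -5.289711051522595
handle [0.515  0.0904 0.1495] cpl 49.382069457194106 -0.9041516099734821
block far [0.5757 0.0769 0.12  ] cpl 111.61177795301903 -0.8551947418254969
block near [0.5237 0.1001 0.12  ] cpl 55.77866335011383 10.433557348549847
head L [0.4892 0.1255 0.092 ] cpl 16.544206684618047 27.66544120646541
head R [0.4769 0.0707 0.092 ] cpl 16.501475429764216 -28.49440579790881
plateL [0.5338 0.1323 0.01  ] cpl 58.624963587995474 44.02840142645163
plateR [0.5142 0.0447 0.01  ] cpl 58.541419718939956 -45.69941763210732
[ 0.437  -0.1331  0.046 ] -7.104377255319122 [np.float64(0.0474974305098419), np.float64(0.01685265505260037), np.float64(0.04840985714006312), np.float64(0.016172726409282676)]
-6.6381284889121766 -7.5618379991468725
[ 0.4373 -0.1334  0.046 ] -6.844275018033733 [np.float64(0.07495055820509867), np.float64(0.04475138704559944), np.float64(0.07575229648425881), np.float64(0.04652930026485357)]
-7.514495229704135 -6.1811485229407275
```

move_arm --pt "0 1.6 -8.5 0 0 0 100" --pt "0 0 -25 0 0 0 80" --pt "0 0 -25 0 0 0 60" --pt "0 0 -25 0 0 0 60" --pt "0 0 -20 0 0 0 60" --pt "0 0 -15 0 0 0 60" --pt "0 0 -10 0 0 0 60" --pt "0 0 -5 0 0 0 60" --pt "0 0 0 0 0 0 40" --pt "0 0 0 0 0 0 30" --pt "0 0 0 0 0 0 25" --pt "0 0 0 0 0 0 20" --pt "0 0 0 0 0 0 15" --pt "0 0 0 0 0 0 10" --pt "0 0 0 0 0 0 5" --pt "0 0 0 0 0 0 0" --pt "0 0 0 0 0 0 0" --pt "0 0 0 0 0 0 0" --pt "0 0 0 0 0 0 0" --squeeze 25

```text
time_s: 4.1
tcp_pos: [0.5511, 0.0832, 0.1333]
eef_rot: [-180.0, -0.0, -12.6]
contact_force: [-0.8, 0.1, 2.7]
gripper_width: 0.0121
```

move_arm --pt "0 0 2 0 0 0 0" --pt "0 0 3 0 0 0 0" --pt "0 0 4 0 0 0 0" --pt "0 0 5 0 0 0 0" --pt "0 0 6 0 0 0 0" --pt "0 0 8 0 0 0 0" --pt "0 0 10 0 0 0 0" --pt "0 0 12 0 0 0 0" --pt "0 0 15 0 0 0 0" --pt "0 0 15 0 0 0 0" --pt "0 0 15 0 0 0 0" --pt "0 0 10 0 0 0 0"

```text
time_s: 5.3
tcp_pos: [0.5514, 0.0833, 0.2402]
eef_rot: [-179.9, -0.1, -12.6]
contact_force: [0.8, 0.4, -1.3]
gripper_width: 0.0117
```

move_arm --pt "-9.5 -18 -3 0 0 0.47 0" --pt "-9.5 -18 -3 0 0 0.47 0" --pt "-9.5 -18 -3 0 0 0.47 0" --pt "-9.5 -18 -3 0 0 0.47 0" --pt "-9.5 -18 -3 0 0 0.47 0" --pt "-9.5 -18 -3 0 0 0.47 0" --pt "-9.5 -18 -3 0 0 0.47 0" --pt "-9.5 -18 -3 0 0 0.47 0" --pt "-9.5 -18 -3 0 0 0.47 0" --pt "-9.5 -18 -3 0 0 0.47 0" --pt "-9.5 -18 -3 0 0 0.47 0" --pt "-9.5 -18 -3 0 0 0.47 0" --pt "0 0 0 0 0 0 0" --pt "0 0 0 0 0 0 0"

```text
time_s: 6.7
tcp_pos: [0.437, -0.1331, 0.2025]
eef_rot: [-180.0, -0.0, -7.0]
contact_force: [0.7, 0.3, -0.6]
gripper_width: 0.0117
```

Run:
```python
from h import *
from plant import capture
c=shot('w2'); s=capture("side"); pickle.dump(s,open("s2.pkl","wb"))
f=s["frame"];print(s["camera_matrix"])
T=np.array(s["world_to_cam"]);K=s["camera_matrix"]
def pr(p):
    q=T[:3,:3]@p+T[:3,3];return K[0][0]*q[0]/-q[2]+K[0][2],-K[1][1]*q[1]/-q[2]+K[1][2]
t=c["s"]["tcp_pos"];u,v=map(int,pr(t));print(u,v)
a=f[v-60:v+90,u-50:u+50]; b=c["frame"][110:310,190:400]
g=lambda a:np.uint8(255*(a/255.)**.6)
cv2.imwrite('pics/m2.png',np.hstack([cv2.resize(g(a),(400,600),interpolation=cv2.INTER_CUBIC),cv2.resize(g(b),(400,600),interpolation=cv2.INTER_CUBIC)]))
```

```text
[ 0.437  -0.1331  0.2025] [-1.7999e+02 -4.0000e-02 -7.0500e+00] 6.7 [ 0.66158787  0.34280307 -0.61242213]
[[485.96106355   0.         314.07646704]
 [  0.         485.96106355 202.5205101 ]
 [  0.           0.           1.        ]]
326 118
```

View pics/m2.png

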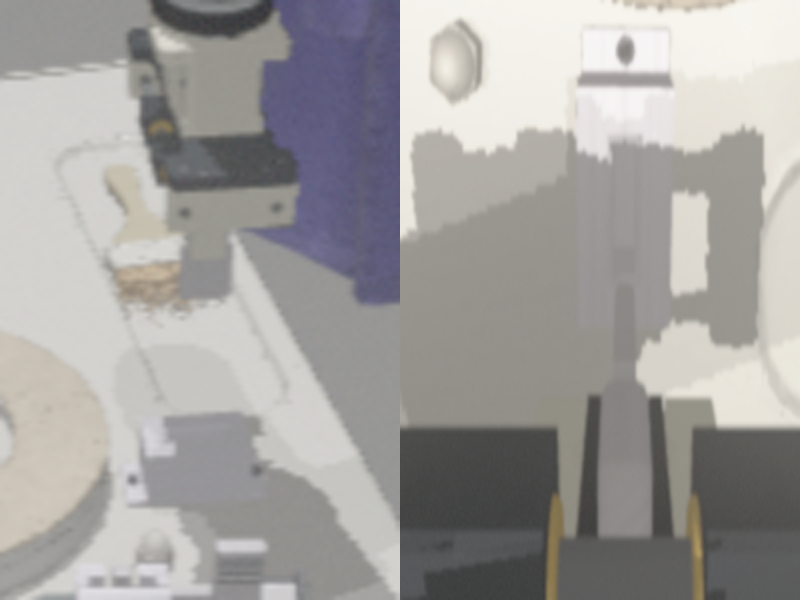

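The key hangs straight, centred between the fingers and in line with the slot (crop column about 625 for both). Its forward edge runs from about (625,285) at the bottom to (625,385). From that I'll get its fore-aft offset.

Run:
```python
from h import *
np.set_printoptions(precision=4,suppress=True)
c=pickle.load(open('w2.pkl','rb'));W=c['W'];t=c['s']['tcp_pos']
a=np.radians(-7.05);ex=np.array([np.cos(a),np.sin(a),0]);ey=np.array([-ex[1],ex[0],0])
P=lambda u,v:(190+(u-400)*.525-.2,110+v/3-.3)
for n,p,z in [("blade bottom",P(625,285),.161),("blade top front",P(625,380),.201),("head front top",P(625,480),.233),("slot far",P(626,136),.046),("foot L",P(583,27),.012),("foot R",P(669,30),.012),("topL",P(577,82),.046),("topR",P(675,86),.046)]:
    q=onz(c,p,z,W)-t; print(n,q@ex*1e3,q@ey*1e3)
```

```text
blade bottom 14.906883848348613 -1.3645660311168315
blade top front 11.913681429534126 -1.3809946492387204
head front top 11.279423528567655 -1.395742978620084
slot far 23.546864162352048 -1.7906872375206104
foot L 52.80539229772966 20.035878280229795
foot R 51.81104084590997 -23.723185431930922
topL 39.70276732009303 21.04309441634164
topR 38.48018215680638 -24.66083162781498
```

move_arm --pt "2.5 -0.7 -15 0 0 0 0" --pt "0 0 -25 0 0 0 0" --pt "0 0 -25 0 0 0 0" --pt "0 0 -20 0 0 0 0" --pt "0 0 -15 0 0 0 0" --pt "0 0 -8 0 0 0 0" --pt "0 0 -4 0 0 0 0" --pt "0 0 -3 0 0 0 0" --pt "0 0 -3 0 0 0 0" --pt "0 0 -3 0 0 0 0" --pt "0 0 -2 0 0 0 0" --pt "0 0 -1 0 0 0 0"

```text
time_s: 8.0
tcp_pos: [0.4395, -0.1336, 0.0781]
eef_rot: [-180.0, -0.0, -7.0]
contact_force: [0.6, -0.8, -0.5]
gripper_width: 0.0118
```

move_arm --pt "0 0 -3 0 0 0 0" --pt "0 0 -3 0 0 0 0" --pt "0 0 -3 0 0 0 0" --pt "0 0 -3 0 0 0 0" --pt "0 0 -3 0 0 0 0" --pt "0 0 -3 0 0 0 0" --pt "0 0 -2 0 0 0 0" --pt "0 0 -2 0 0 0 0"

```text
time_s: 8.8
tcp_pos: [0.4394, -0.1336, 0.0558]
eef_rot: [180.0, 0.0, -7.0]
contact_force: [-0.6, -0.8, -0.9]
gripper_width: 0.0119
```

move_arm --pt "0 0 -1 0 0 0 0" --pt "0 0 -1 0 0 0 0" --pt "0 0 -1 0 0 0 0" --pt "0 0 -0.5 0 0 0 0"

```text
time_s: 9.2
tcp_pos: [0.4398, -0.1336, 0.0532]
eef_rot: [180.0, -0.0, -7.0]
contact_force: [-3.9, 2.2, 12.4]
gripper_width: 0.0115
```

move_arm --pt "0 0 0.5 0 0 0 0" --pt "0 0 0 0 0 0 10" --pt "0 0 0 0 0 0 20" --pt "0 0 0 0 0 0 30" --pt "0 0 0 0 0 0 35" --pt "0 0 0 0 0 0 40" --pt "0 0 2 0 0 0 40" --pt "0 0 5 0 0 0 40" --pt "0 0 10 0 0 0 40" --pt "0 0 20 0 0 0 40" --pt "0 0 30 0 0 0 40" --pt "0 0 40 0 0 0 40" --pt "0 0 40 0 0 0 40" --pt "0 0 40 0 0 0 50" --pt "0 0 10 0 0 0 60"

```text
time_s: 10.7
tcp_pos: [0.4414, -0.1339, 0.2558]
eef_rot: [-180.0, -0.5, -6.9]
contact_force: [-0.4, 1.1, -0.5]
gripper_width: 0.0461
```

move_arm --pt "3.6 19.3 0 0 0 -0.47 60" --pt "3.6 19.3 0 0 0 -0.47 60" --pt "3.6 19.3 0 0 0 -0.47 60" --pt "3.6 19.3 0 0 0 -0.47 60" --pt "3.6 19.3 0 0 0 -0.47 60" --pt "3.6 19.3 0 0 0 -0.47 60" --pt "3.6 19.3 0 0 0 -0.47 60" --pt "3.6 19.3 0 0 0 -0.47 60" --pt "3.6 19.3 0 0 0 -0.47 60" --pt "3.6 19.3 0 0 0 -0.47 60" --pt "3.6 19.3 0 0 0 -0.47 60" --pt "3.4 19.3 0 0 0 -0.47 60" --pt "0 0 0 0 0 0 60" --pt "0 0 0 0 0 0 60"

```text
time_s: 12.1
tcp_pos: [0.4822, 0.0981, 0.2502]
eef_rot: [180.0, 0.0, -12.6]
contact_force: [-0.3, -1.4, 0.8]
gripper_width: 0.0526
```

Run:
```python
from h import *
from plant import capture
c=shot('w3'); s=capture("side"); pickle.dump(s,open("s3.pkl","wb"))
a=s["frame"][150:270,270:370]; b=c["frame"][120:340,220:400]
g=lambda a:np.uint8(255*(a/255.)**.6)
cv2.imwrite('pics/m3.png',np.hstack([cv2.resize(a,(400,480),interpolation=cv2.INTER_CUBIC),cv2.resize(g(b),(392,480),interpolation=cv2.INTER_CUBIC)]))
```

```text
[0.4822 0.0981 0.2502] [ 1.7999e+02  1.0000e-02 -1.2570e+01] 12.1 [-0.31950771 -1.38561375  0.79695056]
```

View pics/m3.png

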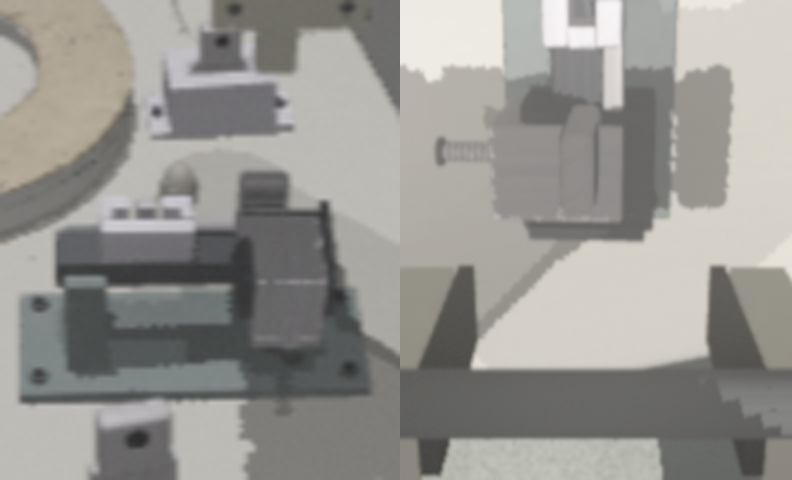

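Side: the key stands upright in the holder with its head down at the rim, and the key block on the coupler is empty. Wrist: the handle top spans about u 562–597, v 105–208 in the crop.

Run:
```python
from h import *
c=pickle.load(open('w3.pkl','rb'));W=c['W'];t=c['s']['tcp_pos']
a=np.radians(-12.6);ex=np.array([np.cos(a),np.sin(a),0]);ey=np.array([-ex[1],ex[0],0])
for u,v,z in [(579,156,.1495),(579,110,.1495),(579,208,.1495),(495,170,.092),(622,170,.092)]:
    q=onz(c,(220+(u-400)*.459-.3,120+v*.458-.3),z,W)-t;print(q@ex*1e3,q@ey*1e3)
```

```text
6.026399137278674 3.3165632647775296
22.519324637842022 3.224565673922204
-13.37876457265031 3.424805329619536
-17.165634777017857 40.673688880696645
-17.1859567208641 -14.172343003011258
```

move_arm --pt "2.5 2 -15 0 0 0 60" --pt "0 0 -30 0 0 0 60" --pt "0 0 -30 0 0 0 60" --pt "0 0 -25 0 0 0 60" --pt "0 0 -20 0 0 0 60" --pt "0 0 -14 0 0 0 60" --pt "0 0 -7 0 0 0 60" --pt "0 0 -3 0 0 0 50" --pt "0 0 0 0 0 0 40" --pt "0 0 0 0 0 0 30" --pt "0 0 0 0 0 0 22" --pt "0 0 0 0 0 0 16" --pt "0 0 0 0 0 0 10" --pt "0 0 0 0 0 0 5" --pt "0 0 0 0 0 0 0" --pt "0 0 0 0 0 0 0" --pt "0 0 0 0 0 0 0" --pt "0 0 0 0 0 0 0" --squeeze 50

```text
time_s: 14.0
tcp_pos: [0.485, 0.1001, 0.1062]
eef_rot: [-180.0, -0.0, -12.6]
contact_force: [-2.2, 0.4, 5.7]
gripper_width: 0.0116
```

move_arm --pt "0.44 1.95 0 0 0 0 0" --pt "0.44 1.95 0 0 0 0 0" --pt "0.44 1.95 0 0 0 0 0" --pt "0.44 1.95 0 0 0 0 0" --pt "0.44 1.95 0 0 0 0 0" --pt "0.44 1.95 0 0 0 0 0" --pt "0.44 1.95 0 0 0 0 0"

```text
time_s: 14.7
tcp_pos: [0.4875, 0.112, 0.1061]
eef_rot: [179.8, 0.0, -12.6]
contact_force: [-0.5, -7.7, 7.3]
gripper_width: 0.0117
```

move_arm --pt "0.44 1.95 0 0 0 0 0" --pt "0.44 1.95 0 0 0 0 0" --pt "0.44 1.95 0 0 0 0 0" --pt "0.44 1.95 0 0 0 0 0" --pt "0 0 0 0 0 0 0" --pt "0 0 0 0 0 0 0"

```text
time_s: 15.3
tcp_pos: [0.4891, 0.1192, 0.1061]
eef_rot: [179.8, 0.1, -12.6]
contact_force: [-0.8, -9.3, 7.3]
gripper_width: 0.0118
```

Run:
```python
from plant import *
for i in range(1):
    s=get_state();print(s["tcp_pos"],s["contact_force"],s["moment"],s["gripper_width"])
```

```text
[0.48913354 0.11918038 0.10606934] [-0.76515791 -9.32367428  7.25745355] [-4.19229768 -0.01908988 -0.05828231] 0.011808325498763156
```

move_arm --pt "0.3 1.4 0 0 0 0 0" --pt "0.3 1.4 0 0 0 0 0" --pt "0 0 0.5 0 0 0 0" --pt "0 0 1 0 0 0 0" --pt "0 0 1 0 0 0 0" --pt "0 0 1 0 0 0 0" --pt "0 0 1 0 0 0 0"

```text
time_s: 16.0
tcp_pos: [0.4878, 0.1209, 0.1081]
eef_rot: [179.6, 0.3, -12.7]
contact_force: [3.1, -11.0, -12.9]
gripper_width: 0.0117
```

move_arm --pt "0 0 1 0 0 0 0" --pt "0 0 1 0 0 0 0" --pt "0 0 1 0 0 0 0"

```text
time_s: 16.3
tcp_pos: [0.4878, 0.1209, 0.1108]
eef_rot: [179.6, 0.3, -12.7]
contact_force: [2.3, -11.2, -13.9]
gripper_width: 0.0115
```

move_arm --pt "0 0 1 0 0 0 0" --pt "0 0 1 0 0 0 0" --pt "0 0 1 0 0 0 0" --pt "0 0 1 0 0 0 0" --pt "0 0 1 0 0 0 0"

```text
time_s: 16.8
tcp_pos: [0.4875, 0.1209, 0.1161]
eef_rot: [179.6, 0.3, -12.7]
contact_force: [1.0, -9.2, -9.3]
gripper_width: 0.0119
```

Run:
```python
from h import *
from plant import capture
s=capture("side"); pickle.dump(s,open("s4.pkl","wb"))
o=pickle.load(open("s3.pkl","rb"))
cv2.imwrite('pics/m4.png',np.hstack([cv2.resize(x["frame"][155:275,270:370],(400,480),interpolation=cv2.INTER_CUBIC) for x in (o,s)]))
```

```text
(no output)
```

View pics/m4.png

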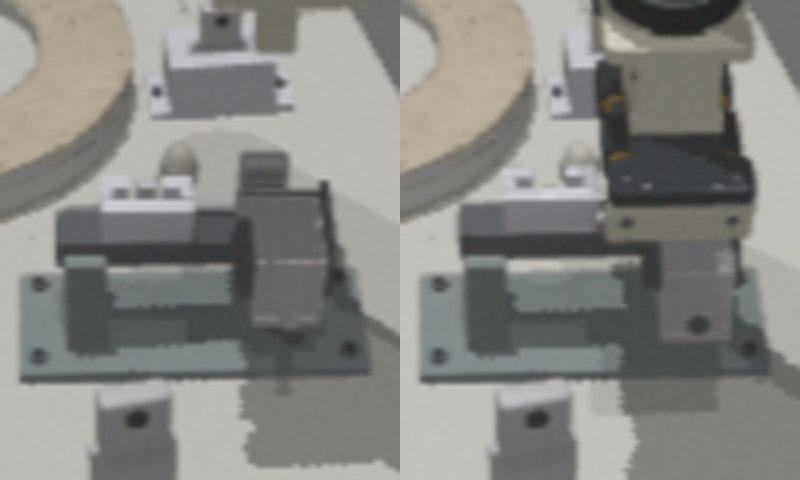

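The coupler seems to be rising: the block top went from about v 180 to v 170 in the crop. I'll measure the image shift of the tail and of the block.

```bash
cat >> h.py <<'E'
def shift(A,B,box,m=14):
    x0,y0,x1,y1=box;k=4
    up=lambda f:cv2.resize(f,None,fx=k,fy=k,interpolation=cv2.INTER_CUBIC)
    t=up(A[y0:y1,x0:x1]);s=up(B[y0-m:y1+m,x0-m:x1+m])
    r=cv2.matchTemplate(s,t,cv2.TM_CCOEFF_NORMED);_,v,_,l=cv2.minMaxLoc(r)
    return round(l[0]/k-m,2),round(l[1]/k-m,2),round(v,3)
E
python3 - <<'E'
from h import *
a=pickle.load(open("s3.pkl","rb"));b=pickle.load(open("s4.pkl","rb"))
T=np.array(a["world_to_cam"]);K=a["camera_matrix"]
def pr(p):
    q=T[:3,:3]@p+T[:3,3];return np.array([K[0][0]*q[0]/-q[2]+K[0][2],-K[1][1]*q[1]/-q[2]+K[1][2]])
p=np.array([.55,.08,.1]);print("10mm up:",pr(p+[0,0,.01])-pr(p),"10mm +y",pr(p+[.002,.01,0])-pr(p))
for n,bx in [("tail",(282,203,298,223)),("tail top-left",(282,204,295,212)),("block",(294,197,312,218)),("block left",(293,197,306,218)),("plate",(274,222,296,252))]:
    print(n,shift(a["frame"],b["frame"],bx))
E
```

```text
10mm up: [ 0.02209896 -3.06283392] 10mm +y [0.23455879 2.85023412]
tail (0.75, -1.0, 0.893)
tail top-left (0.75, -0.75, 0.969)
block (1.25, -2.75, 0.934)
block left (1.5, -2.75, 0.945)
plate (0.0, 0.0, 0.998)
```

move_arm --pt "0 0 1.5 0 0 0 0" --pt "0 0 1.5 0 0 0 0" --pt "0 0 1.5 0 0 0 0" --pt "0 0 1.5 0 0 0 0" --pt "0 0 1.5 0 0 0 0" --pt "0 0 1.5 0 0 0 0" --pt "0 0 1.5 0 0 0 0" --squeeze 60

```text
time_s: 17.55
tcp_pos: [0.4876, 0.1213, 0.1272]
eef_rot: [179.6, 0.3, -12.7]
contact_force: [-2.0, -7.0, -2.4]
gripper_width: 0.0119
```

Run:
```python
from h import *
from plant import capture,get_state
b=capture("side"); pickle.dump(b,open("s5.pkl","wb")); a=pickle.load(open("s3.pkl","rb"))
for n,bx in [("tail",(282,203,298,223)),("tail top-left",(282,204,295,212)),("block",(294,197,312,218)),("block left",(293,197,306,218)),("plate",(274,222,296,252))]:
    print(n,shift(a["frame"],b["frame"],bx))
print(get_state()["moment"])
w=capture("wrist");t=capture("top")
pickle.dump((w,t),open("wt5.pkl","wb"))
f=lambda x,s:cv2.resize(x,s,interpolation=cv2.INTER_CUBIC)
cv2.imwrite('pics/m5.png',np.hstack([f(b["frame"][155:275,270:370],(400,480)),f(np.uint8(255*(w["frame"][0:330,200:475]/255.)**.6),(400,480))]))
```

```text
tail (1.0, -2.5, 0.823)
tail top-left (1.0, -2.0, 0.859)
block (2.0, -4.5, 0.919)
block left (2.0, -4.25, 0.933)
plate (0.0, 0.0, 0.998)
[-3.15756233  1.36882266  0.12096126]
```

View pics/m5.png

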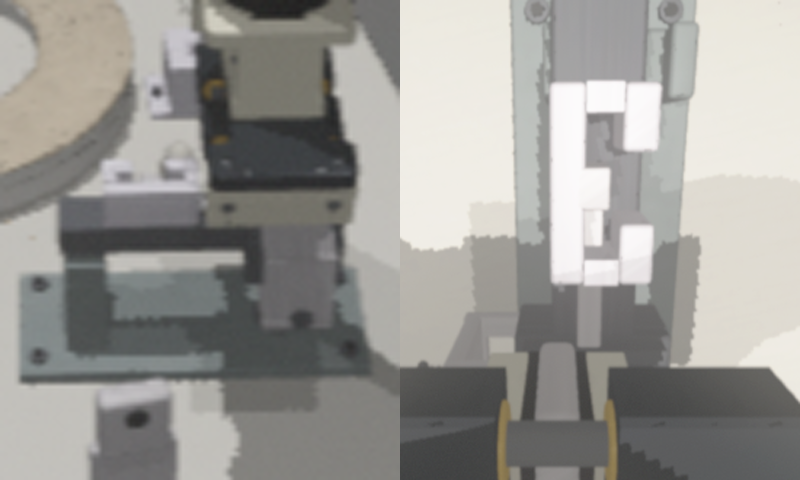

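Side: the head is up and the tongue may be slightly nose-up. Wrist: the coupler is centred over the plate and square, with the block centre at about u 603 against the plate centre at 600. The 7 N side force left fits the socket still bearing on the upper ball, so I'll keep lifting gently.

move_arm --pt "0 0 1.5 0 0 0 0" --pt "0 0 1.5 0 0 0 0" --pt "0 0 1.5 0 0 0 0" --pt "0 0 1.5 0 0 0 0" --pt "0 0 1.5 0 0 0 0" --pt "0 0 1.5 0 0 0 0" --pt "0 0 1.5 0 0 0 0" --pt "0 0 1.5 0 0 0 0" --pt "0 0 1.5 0 0 0 0" --pt "0 0 1.5 0 0 0 0" --pt "0 0 0 0 0 0 0" --pt "0 0 0 0 0 0 0"

```text
time_s: 18.9
tcp_pos: [0.4904, 0.1243, 0.1441]
eef_rot: [-180.0, -0.0, -12.6]
contact_force: [-0.4, 0.1, -5.1]
gripper_width: 0.012
```

Run:
```python
from h import *
from plant import capture,get_state
b=capture("side"); pickle.dump(b,open("s6.pkl","wb")); a=pickle.load(open("s3.pkl","rb"))
for n,bx in [("tail",(282,203,298,223)),("tail top-left",(282,204,295,212)),("block",(294,197,312,218)),("block left",(293,197,306,218))]:
    print(n,shift(a["frame"],b["frame"],bx))
s=get_state();print(s["moment"],s["contact_force"])
w=capture("wrist");t=capture("top")
pickle.dump((w,t),open("wt6.pkl","wb"))
f=lambda x,s:cv2.resize(x,s,interpolation=cv2.INTER_CUBIC)
cv2.imwrite('pics/m6.png',np.hstack([f(b["frame"][155:275,270:370],(400,480)),f(np.uint8(255*(w["frame"][0:330,200:475]/255.)**.6),(400,480))]))
```

```text
tail (0.0, -3.0, 0.789)
tail top-left (1.25, 4.75, 0.822)
block (0.75, -5.0, 0.949)
block left (1.0, -4.75, 0.951)
[-0.05901786  0.05188729 -0.03831166] [ 0.95320723  0.34859875 -4.46126823]
```

View pics/m6.png

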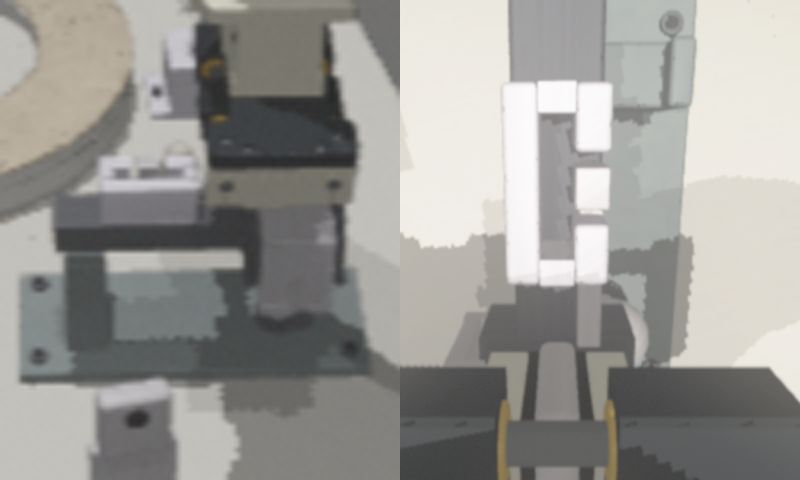

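The coupler has come free and slid sideways as expected; the load is about 5 N vertical and the moments are near zero. I'll raise it to full height and then check that it is level.

move_arm --pt "0 0 2 0 0 0 0" --pt "0 0 3 0 0 0 0" --pt "0 0 4 0 0 0 0" --pt "0 0 5 0 0 0 0" --pt "0 0 5 0 0 0 0" --pt "0 0 5 0 0 0 0" --pt "0 0 5 0 0 0 0" --pt "0 0 5 0 0 0 0" --pt "0 0 4 0 0 0 0" --pt "0 0 3 0 0 0 0" --pt "0 0 1 0 0 0 0" --pt "0 0 0 0 0 0 0" --pt "0 0 0 0 0 0 0"

```text
time_s: 20.35
tcp_pos: [0.4903, 0.1242, 0.1859]
eef_rot: [180.0, 0.0, -12.6]
contact_force: [-0.4, 0.1, -5.1]
gripper_width: 0.0114
```

Run:
```python
from h import *
from plant import capture,get_state
c=shot('w7'); b=capture("side"); t=capture("top");pickle.dump((b,t),open("st7.pkl","wb"))
f=lambda x,s:cv2.resize(x,s,interpolation=cv2.INTER_CUBIC)
cv2.imwrite('pics/m7.png',np.hstack([f(b["frame"][125:265,270:370],(400,560)),f(np.uint8(255*(c["frame"][0:280,200:400]/255.)**.6),(400,560))]))
```

```text
[0.4903 0.1242 0.1859] [ 1.7999e+02  2.0000e-02 -1.2630e+01] 20.35 [-0.37786175  0.05692044 -5.14692748]
```

View pics/m7.png

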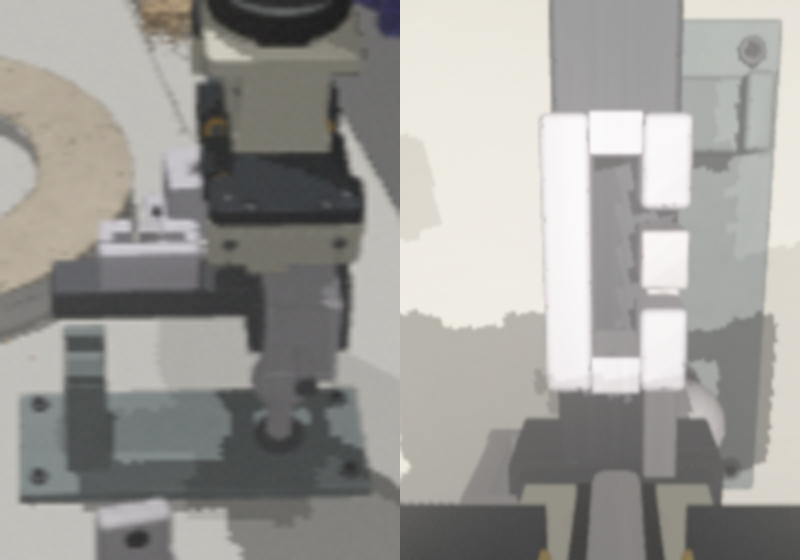

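Side: the coupler is clear, with the ball and neck visible below it and the key still in its holder. Wrist: the block's outline is about (540,115), (692,115), (686,388), (548,390) in the crop. I'll put numbers on the level.

Run:
```python
from h import *
a=pickle.load(open("s3.pkl","rb"));b,t=pickle.load(open("st7.pkl","rb"))
np.set_printoptions(precision=2,suppress=True)
# tongue top edge at tail (left part) and lower edge: strongest vertical gradients
for n,f,r in [("seated",a["frame"],(200,228)),("lifted",b["frame"],(184,212))]:
    g=cv2.cvtColor(f,cv2.COLOR_BGR2GRAY).astype(float);d=np.diff(cv2.GaussianBlur(g,(3,3),0),axis=0)
    def edge(cols,sgn,lo,hi):
        o=[]
        for u in cols:
            k=sgn*d[lo:hi,u];i=k.argmax();i=min(max(i,1),len(k)-2);den=k[i-1]-2*k[i]+k[i+1];o.append(lo+i+.5+(.5*(k[i-1]-k[i+1])/den if den else 0))
        return np.array(o)
    for m,cols,s,lo,hi in [("lower",range(298,329),1,*( (212,228) if n=="seated" else (194,210))),("block base",range(297,318),-1,*((206,220) if n=="seated" else (189,202)))]:
        e=edge(cols,s,lo,hi);p=np.polyfit(cols,e,1);r=e-np.polyval(p,cols);k=abs(r)<1;p=np.polyfit(np.array(cols)[k],e[k],1)
        print(n,m,"slope deg",np.degrees(np.arctan(p[0])),"mid",np.polyval(p,np.mean(cols)),"rms",(e-np.polyval(p,cols))[k].std(),k.sum())
c=pickle.load(open("w7.pkl","rb"));K=np.array(c["camera_matrix"])
P=lambda q:(200+(q[0]-400)/2-.25,q[1]/2-.25)
ip=np.array([P(q) for q in [(540,115),(692,115),(686,388),(548,390)]])
op=np.array([[28,15,0],[28,-15,0],[-28,-15,0],[-28,15,0]],float)/1e3
for rv,tv,e in zip(*[x for x in cv2.solvePnPGeneric(op,ip,K,None,flags=cv2.SOLVEPNP_IPPE)[1:3]],[0,1]):
    R=c["W"][:3,:3]@np.diag([1,-1,-1.])@cv2.Rodrigues(rv)[0]; p=(c["W"]@np.append(np.diag([1,-1,-1.])@tv.ravel(),1))[:3]
    print("block pose rpy",Ro.from_matrix(R).as_euler("xyz",degrees=True),"pos mm",p*1e3)
```

```text
seated lower slope deg -1.1422612951987692 mid 220.56650898577095 rms 0.06252627767127808 31
seated block base slope deg -0.22068191762999195 mid 207.5699033528672 rms 0.020014961176337616 21
lifted lower slope deg -1.244724218950628 mid 203.92828765878912 rms 0.07726202839088075 31
lifted block base slope deg -1.040981550950407 mid 197.22080584261028 rms 0.060380721314575496 21
block pose rpy [  1.77  -0.35 -12.47] pos mm [553.52 108.54 195.9 ]
block pose rpy [ -1.79  13.22 -12.47] pos mm [554.76 108.37 195.92]
```

Level to within the measurement error (pitch -0.35°, and the tongue edge slope is the same as when seated), raised 76 mm. I'll centre it back over the mount, gently.

move_arm --pt "-0.2 -1 0 0 0 0 0" --pt "-0.4 -2 0 0 0 0 0" --pt "-0.6 -2.5 0 0 0 0 0" --pt "-0.6 -2.5 0 0 0 0 0" --pt "-0.6 -2.5 0 0 0 0 0" --pt "-0.6 -2.5 0 0 0 0 0" --pt "-0.6 -2.5 0 0 0 0 0" --pt "-0.6 -2.5 0 0 0 0 0" --pt "-0.4 -2 0 0 0 0 0" --pt "-0.2 -1 0 0 0 0 0" --pt "0 0 0 0 0 0 0" --pt "0 0 0 0 0 0 0" --pt "0 0 0 0 0 0 0" --pt "0 0 0 0 0 0 0" --pt "0 0 0 0 0 0 0" --pt "0 0 0 0 0 0 0"

```text
time_s: 22.1
tcp_pos: [0.4856, 0.1033, 0.1861]
eef_rot: [180.0, 0.0, -12.6]
contact_force: [-0.6, 0.0, -4.7]
gripper_width: 0.0118
```

Run:
```python
from h import *
from plant import capture,get_state,close_job
b,t=pickle.load(open("st7.pkl","rb"));n=capture("side")["frame"];t1=capture("top")["frame"];t0=pickle.load(open("c0.pkl","rb"))["top"]["frame"]
print("block shift",shift(b["frame"],n,(290,178,318,205)))
print("nut,dog,counter(x2) shifts",[shift(t0,t1,x,6) for x in [(365,213,381,228),(228,232,248,249),(186,206,214,236),(224,166,246,190)]])
s=get_state();print(s["tcp_pos"],s["contact_force"],s["moment"],s["qd"].round(2),s["gripper_width"],s["time_s"])
print(close_job())
```

```text
block shift (-0.5, -6.25, 0.958)
nut,dog,counter(x2) shifts [(0.0, 0.0, 0.964), (-6.0, -6.0, -0.051), (0.0, 0.0, 0.932), (0.0, 0.0, 0.999)]
[0.48560728 0.10329202 0.18604243] [-1.50188408 -0.12789092 -3.95087705] [-0.03195608  0.02721492  0.00994085] [-0.09  0.03 -0.09 -0.02  0.03  0.07] 0.011953219417350532 22.2
the job is handed in; nothing more can be done
None
```

The job is handed in at 22.2 s of the 58 s allowed. The locking key is in its holder, and the arm is holding the unhitched coupler still over the mount.

- **Key:** I drew it up out of the coupler's key block and lowered it into the holder slot. It met the floor at the expected height (about 12 N), and I let go. A picture afterwards showed it upright with its head at the rim, and it was still there at full lift.
- **Latch and lift:** I pulled the handle about 21 mm, with the side force near 11 N, then lifted. The tongue looked slightly nose-up while the socket was still on the ball. Once free, the coupler slid sideways and the spring closed.
- **Final hold:** After lifting I measured the coupler 76 mm above its seat, pitch about -0.35° and roll about 1.8° (from rough corner picks). The tongue's edge slope matched the seated picture. I then moved it about 21 mm back over the mount and did not measure the level again. The last reading showed 4–5 N of weight on the arm, near-zero moments and the joints still.
- **Bystanders:** The nut and the tally counter had not moved in the top view.
- **Check that failed:** The clamp dog check found no match (score -0.05). The arm was probably in the way of the top camera, so I could not confirm it stayed put. The arm did not work near it.

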